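# Draw the leak-test pump to its mark and hold the vacuum

## Robot

A 6-joint arm with a two-finger parallel gripper is mounted at the origin on a cart in front of the work surface, level with it; the furniture and walls round the work are solid. World frame = base frame: x ahead of the robot, y to its left, z up, the work surface at z = 0. Lengths are in m, angles in rad, forces in N, time in s.
With the tool pointing down it reaches from about 0.275 to 0.825 m from the base axis. Payload 4.9 kg.
Tool frame: the origin (TCP) lies midway between the tips of the shut fingers; the grasp point (between the pads) lies 19 mm behind it (bot.grip_depth is the distance from the TCP to the grasp point, in m); z points along the fingers, y is the line along which they close (so a half turn about z gives the same grasp; the last joint's range is limited). The gripper opens to 85 mm and grips with 20 to 120 N. Pads are 22 mm wide; open, the fingers measure 114 mm over their backs; the gripper's body (76 mm by 85 mm) begins 54 mm behind the grasp point. The pads swing forward as they close: fully open they stand 13 mm farther back than shut.
Start: joints at [-1.336, 0.326, -0.193, 1.052, 0, 1.437], TCP at [0.198, -0.513, 0.231] pointing down, gripper open.
Joint ranges: [-2.65, 2.65], [-0.97, 1.79], [-1.3, 1.35], [-1.93, 2.1], [-1.47, 1.37], [-3.14, 3.14]. Speed limits (rad/s): [2.57, 2.57, 3.14, 3.14, 3.14, 3.14].

## Interface

Orientations are given as a unit quaternion [w, x, y, z].
In Python, from cell import bot gives the robot as it stands. Calls block until the motion is done:
- bot.move_pose(position, orientation): joint-space move of the TCP to a pose.
- bot.move_linear(position, speed=0.15, rotation=None, until_force=None): straight line of the TCP; rotation=None keeps the orientation; speed is the mean speed in m/s. With until_force (N) it stops when the force on the tool has changed by that much, and returns True; else False.
- bot.goto_joints(angles): joint-space move.
- bot.set_gripper(opening, grasp_force=None): opening from 0.0 (shut) to 1.0 (fully open); grasp_force is the grip in N (None keeps the last); returns when the fingers have stopped.
- bot.wait(seconds).
- bot.solve_ik(position, orientation): joint angles nearest the present ones, or None.
- bot.camera(name): name is "scene" or "top" or "wrist"; returns the picture (420x560x3 uint8, red, green, blue); there is no depth.
- bot.calibration(name): a dict with "mtx" (3x3 intrinsics, pixels), "k1" (the pictures are not rectified: a ray, as slopes to the right and down, at radius r is drawn at 1 + k1 r^2 times it, then the intrinsics apply), "extrinsics" (4x4, takes a point from world to camera coordinates); the wrist camera has in their place "hand_eye" (4x4, takes a point from camera to tool coordinates, whose origin is the TCP and whose axes are the flange's). Camera axes: x right, y down, z forward; pixel columns grow to the right and rows downward; lengths in m; the calibration is good to about 2 mm. A picture is of the moment at which its call begins: read the wrist's pose just before it. calibration takes no time and is no camera call.
A pose or a line that the arm cannot do raises bot.PlanningError and nothing moves.
- bot.close_job(): hands the job in; it is judged then, once.
Trained networks look in the newest picture that a camera, given by its name, has taken for a name from the list of things; names that differ only in an ending like _2 or _b are one class to them, and where a whole thing is asked for, a point or a joint stands for the part that bears it (a point fixed in the world has none). Each returns a list of dicts, best first, with "confidence" (0 to 1); they miss things now and then, are a little off and sometimes report something else, mostly with a low value. They report only what shows in the picture. A call takes as long as a camera call.
- bot.search_frame(camera, thing): "bbox" ([left, top, width, height] in pixels, round what is visible of it).
Readings, each from a call of its own:
- bot.read_clock(): time.
- bot.read_joint_positions(): joint angles.
- bot.read_joint_vel(): joint speeds.
- bot.read_joint_efforts(): joint torques, N m.
- bot.read_position(): TCP position.
- bot.read_tool_rot(): TCP orientation.
- bot.read_ft_force(): force on the tool from outside, world axes, zero at the start.
- bot.read_moment(): the same for the moment, N m.
- bot.read_gripper_width(): opening from 0.0 (shut) to 1.0 (fully open).
- bot.read_finger_force(): force on a finger pad.
Only numpy, scipy, OpenCV 4.12 (cv2) and the standard library are available. Lean on these libraries where they do the work, as an engineer would, in place of code of your own. Each camera call takes 0.05 s, during which the arm holds its last target. There are 200 camera calls.

## Task

Leak-test the white manifold clamped in the vacuum pump: open the stopcock lever to 60 degrees on its dial, then squeeze the lock button on the grip of the telescoping draw arm and pull the arm out until its 80 mm mark (the double line) is at the collar. The vacuum pulls the arm back, so finish while holding it still on the mark, for the gauge to be read. Leave the valve as set and do not knock the timer, bottle or vial.

Things in the scene. Friction and masses are not known exactly. Their poses are not given: they have to be found in the camera images.
- test_pump: Vacuum leak-test pump, fixed: grey base plate 110 x 312 x 10 mm (x -55 to 55, y -60 to 252 in its frame). Clear barrel along y, axis at z = 55 mm, end caps to z = 78, stopcock at y = 122, white manifold at y = 176 (to z = 82), gauge at y = 224 (52 mm dia, to z = 112). Origin on the worktop under the barrel axis. x away from the operator; the draw arm comes out towards -y, over bare worktop.
- collar_mark (a point): Top edge of the outer face of the barrel's outer aluminium end cap (the collar), where the scale is read; at x = 0, y = -55, z = 78 mm in the pump's frame, axes parallel to it.
- valve_grip (a point): On the stopcock's upright spindle, half-way up the steel lever blade, 97 mm above the worktop. The blade is 10 mm thick, z = 85 to 109 mm; it reaches 44 mm from the spindle along the pointer (the point's -x axis) and 16 mm the other way: it can be gripped across, from above, over the spindle. Dial under it: 72 mm across, top at z = 78.5 mm, a line every 15 degrees, long at 0, 30, 60, 90.
- valve_lever (a joint): Opening angle of the stopcock, rad: 0 closed (lever points to the pump's -x, at the operator), growing clockwise seen from above to 1.571 fully open (points to the pump's +y). Starts between 0 and 0.25; 60 degrees is 1.047. About 0.06 N m of friction; stays where it is left.
- draw_grip (a point): Centre of the black grip block on the draw arm's end, z = 55 mm; axes as the pump's. Block 30 (x) x 44 (y) x 34 mm; flange 52 (x) x 8 x 40 mm at its -y end keeps fingers from slipping off. The lock button (24 mm in y, 20 high) stands 7 mm proud of the middle of its -x cheek: 37 mm across in all, 32 mm squeezed. Parked it is at y = -87 mm in the pump's frame, 10 mm clear of the collar.
- lock_button (a joint): Travel of the lock button, m, towards the pump's +x: 0 out, 0.005 fully in; spring 4 N at first, 8 N fully in. Squeezing the grip across, cheek to button, presses it. A tooth on its tongue catches behind the collar and keeps the arm parked; it is clear from 0.003, and must stay so until the arm is out 0.015.
- draw_arm (a joint): How far the arm is drawn out, m, towards the pump's -y: 0 parked and latched (always at the start), 0.1 end stop; 80 mm is 0.080. Scale on top of the 14 mm square arm, read at the collar: line every 5 mm, longer every 10, full width at 50 and 100, full-width double line at 80. A return force of 2 N (parked) to 7 N (at 80 mm) slides it back in if let go.
- timer: White kitchen-style lab timer, 64 x 66 x 19 mm, loose on the worktop; origin at the centre of its underside. Leave alone.
- wash_bottle: Round reagent bottle with a white cap, 42 mm dia, 88 mm high, loose; origin at the centre of its underside. Leave alone.
- vial: Round white vial with a wide cap, 37 mm dia, 66 mm high, loose; origin at the centre of its underside. Leave alone.

How it is judged:
By the outcome, as a careful person would: the job done as asked, in the order asked, and still so for the second after the job is handed in, while the arm keeps its last pose, push and grip.
It also fails if it takes over 38 s, if anything falls off the work surface, if the arm or the gripper's body presses on something with over 40 N, if the wrist force passes 120 N, or if a joint passes its speed limit or range.

## Working session

There is one attempt and no reset: what is moved stays moved. The work goes in short steps, each a Python script; the robot and the scene stay as the last script left them, time stands still between calls to the robot, and variables do not carry over. Pictures are saved under pics/ and viewed, at most 10 in all, crops included, and the job is handed in when it is done.

```bash
mkdir -p pics; cat > h.py <<'E'
import numpy as np, cv2
from cell import bot
def snap(n,f):
    im=bot.camera(n); cv2.imwrite('pics/'+f,im[:,:,::-1]); return im
E
python3 - <<'E'
from h import *
for n in ("scene","top"):
    snap(n,n+"0.png")
    c=bot.calibration(n); print(n,c["mtx"].round(1).tolist(),c["k1"],c["extrinsics"].round(3).tolist())
    for t in ("test_pump","valve_grip","draw_grip","timer","wash_bottle","vial"):
        print(t,[(np.round(d["bbox"]).tolist(),round(d["confidence"],2)) for d in bot.search_frame(n,t)[:2]])
print(bot.calibration("wrist"), bot.read_clock())
E
```

```text
scene [[541.3, 0.0, 279.2], [0.0, 541.3, 212.7], [0.0, 0.0, 1.0]] 0.07367607620473855 [[-0.837, -0.548, 0.002, 0.428], [-0.323, 0.49, -0.809, 0.291], [0.442, -0.678, -0.587, 1.073], [0.0, 0.0, 0.0, 1.0]]
test_pump [([193.0, 205.0, 108.0, 126.0], 0.75)]
valve_grip [([237.0, 244.0, 23.0, 18.0], 0.69)]
draw_grip [([278.0, 202.0, 22.0, 22.0], 0.72)]
timer [([367.0, 206.0, 18.0, 22.0], 0.68), ([237.0, 244.0, 24.0, 19.0], 0.53)]
wash_bottle [([204.0, 217.0, 22.0, 31.0], 0.97)]
vial [([237.0, 198.0, 15.0, 28.0], 0.55)]
top [[442.5, 0.0, 282.4], [0.0, 442.5, 208.3], [0.0, 0.0, 1.0]] -0.0741779377403284 [[0.018, -1.0, 0.002, -0.045], [-0.99, -0.018, -0.143, 0.551], [0.143, 0.001, -0.99, 1.189], [0.0, 0.0, 0.0, 1.0]]
test_pump [([253.0, 150.0, 14.0, 19.0], 0.71), ([184.0, 190.0, 134.0, 48.0], 0.56)]
valve_grip [([222.0, 203.0, 11.0, 22.0], 0.46)]
draw_grip [([295.0, 195.0, 24.0, 17.0], 0.57), ([356.0, 254.0, 28.0, 29.0], 0.31)]
timer [([356.0, 256.0, 25.0, 27.0], 0.68), ([184.0, 189.0, 137.0, 43.0], 0.68)]
wash_bottle [([253.0, 151.0, 15.0, 20.0], 0.81)]
vial [([296.0, 193.0, 24.0, 18.0], 0.58), ([182.0, 193.0, 135.0, 43.0], 0.55)]
{'mtx': array([[354.53065828,   0.        , 275.59413383],
       [  0.        , 354.53065828, 214.21471255],
       [  0.        ,   0.        ,   1.        ]]), 'k1': -0.06700137108805555, 'hand_eye': array([[-9.98757713e-04, -9.53716585e-01, -3.00705302e-01,
         7.63210206e-02],
       [ 9.99999295e-01, -1.14566628e-03,  3.12212385e-04,
         1.16747756e-03],
       [-6.42270052e-04, -3.00704778e-01,  9.53717057e-01,
        -1.41673108e-01],
       [ 0.00000000e+00,  0.00000000e+00,  0.00000000e+00,
         1.00000000e+00]])} 0.7
```

```bash
python3 - <<'E'
import cv2
a=cv2.imread('pics/top0.png')[130:310,150:410]
cv2.imwrite('pics/top0c.png',cv2.resize(a,None,fx=3,fy=3,interpolation=cv2.INTER_CUBIC))
E
```

```text
(no output)
```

View pics/top0c.png

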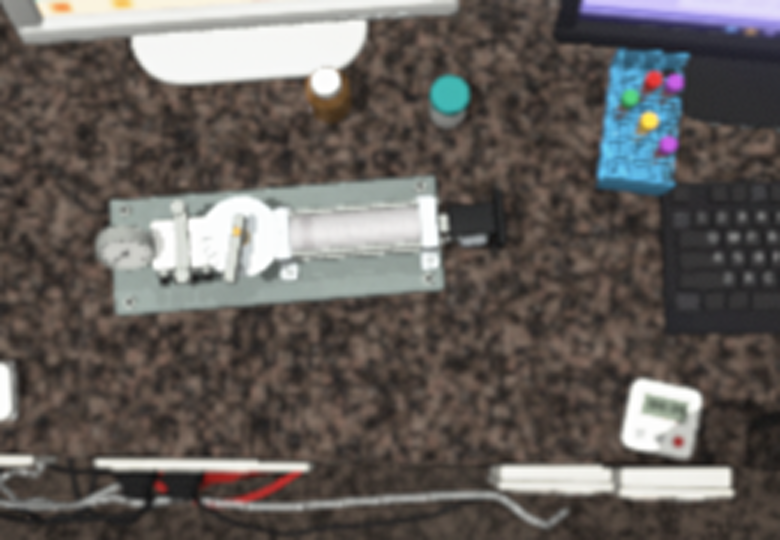

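View pics/scene0.png

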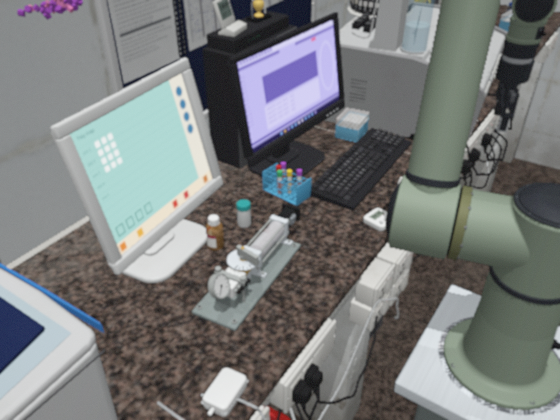

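The top view shows the pump with the draw arm pointing to world -y. The base-plate corners are at crop px (110,200), (117,314), (443,288) and (435,178). The lever is near (240,240), pointing at the operator, and the bottle, vial and timer are well clear of it. Next I'll fit the pump pose.

```bash
cat >> h.py <<'E'
from scipy.spatial.transform import Rotation as R
from scipy.optimize import least_squares
def proj(P,c,T):
    P=np.asarray(P,float); q=P@T[:3,:3].T+T[:3,3]; s=q[:,:2]/q[:,2:]
    s=s*(1+c["k1"]*(s**2).sum(1,keepdims=True)); return s*[c["mtx"][0,0],c["mtx"][1,1]]+c["mtx"][:2,2]
def fit(local,pix,c,T,x0):
    L=np.array(local,float); pix=np.array(pix,float)
    f=lambda p:(proj(L@R.from_euler('z',p[2]).as_matrix().T+[p[0],p[1],0],c,T)-pix).ravel()
    r=least_squares(f,x0); return r.x,f(r.x).reshape(-1,2)
def wristT(c,p,q):  # world->camera
    W=np.eye(4); W[:3,:3]=R.from_quat(np.roll(q,-1)).as_matrix(); W[:3,3]=p
    return np.linalg.inv(W@c["hand_eye"])
def down(yaw): # tool z down, tool y axis at world angle yaw
    y=np.array([np.cos(yaw),np.sin(yaw),0]); z=np.array([0,0,-1.]); 
    return np.roll(R.from_matrix(np.c_[np.cross(y,z),y,z]).as_quat(),1)
def p2w(p,l): return R.from_euler('z',p[2]).apply(l)+[p[0],p[1],0]
E
python3 - <<'E'
from h import *
c=bot.calibration("top")
pix=np.array([(110,200),(117,314),(443,288),(435,178)])/3+[150,130]
p,e=fit([(.055,.252,.01),(-.055,.252,.01),(-.055,-.06,.01),(.055,-.06,.01)],pix,c,c["extrinsics"],[.5,0,0])
print(p,e.round(1).tolist()); np.save('p0.npy',p)
v=p2w(p,[0,.122,.1]); g=p2w(p,[0,-.087,.05]);print(v,g,bot.read_tool_rot())
for yaw in (p[2]+np.pi/2,p[2]-np.pi/2,p[2],p[2]+np.pi):
    for P in (v,g,p2w(p,[0,-.167,.05]),p2w(p,[0,.06,.25])):
        s=bot.solve_ik(P,down(yaw)); print(round(yaw,2),None if s is None else np.round(s,2))
    s=bot.solve_ik(v,down(yaw-1.047));print('  +60',None if s is None else np.round(s,2))
E
```

```text
[ 0.55399574 -0.01651618  0.09296227] [[-0.1, -0.1], [-0.7, 0.2], [0.6, 0.7], [0.2, -0.8]]
[0.54267067 0.10495704 0.1       ] [ 0.56207182 -0.10314052  0.05      ] [1.17680282e-05 9.83047147e-01 1.83352959e-01 7.71542339e-06]
1.66 [ 0.06  0.45 -0.37  0.75  0.   -0.04]
1.66 [-0.31  0.55 -0.36  0.66  0.   -0.4 ]
1.66 [-0.43  0.59 -0.29  0.7   0.   -0.53]
1.66 [-0.06  0.31 -0.16  1.1   0.   -0.15]
  +60 [ 0.06  0.45 -0.37  0.75  0.    1.01]
-1.48 [ 0.06  0.45 -0.37  0.75  0.    3.11]
-1.48 [-0.31  0.55 -0.36  0.66  0.    2.74]
-1.48 [-0.43  0.59 -0.29  0.7   0.    2.61]
-1.48 [-0.06  0.31 -0.16  1.1   0.    2.99]
  +60 [ 0.06  0.45 -0.37  0.75  0.   -2.13]
0.09 [ 0.06  0.45 -0.37  0.75  0.    1.54]
0.09 [-0.31  0.55 -0.36  0.66  0.    1.17]
0.09 [-0.43  0.59 -0.29  0.7   0.    1.04]
0.09 [-0.06  0.31 -0.16  1.1   0.    1.42]
  +60 [ 0.06  0.45 -0.37  0.75  0.    2.58]
3.23 [ 0.06  0.45 -0.37  0.75  0.   -1.61]
3.23 [-0.31  0.55 -0.36  0.66  0.   -1.97]
3.23 [-0.43  0.59 -0.29  0.7   0.   -2.1 ]
3.23 [-0.06  0.31 -0.16  1.1   0.   -1.72]
  +60 [ 0.06  0.45 -0.37  0.75  0.   -0.56]
```

```bash
python3 - <<'E'
from h import *
p=np.load('p0.npy')
bot.move_pose(p2w(p,[-.07,.08,.20]),down(p[2]+np.pi/2))
q=bot.read_tool_rot();P=bot.read_position();im=snap("wrist","w1.png")
np.savez('w1.npz',P=P,q=q)
c=bot.calibration("wrist");T=wristT(c,P,q)
L=[(.055,.252,.01),(-.055,.252,.01),(-.055,-.06,.01),(.055,-.06,.01),(0,.122,.109),(0,-.055,.078),(0,-.087,.072)]
print(proj([p2w(p,l) for l in L],c,T).round(1).tolist(),bot.read_clock())
cv2.imwrite('pics/w1b.png',cv2.resize(im[:,:,::-1],(800,600),interpolation=cv2.INTER_CUBIC))
E
```

```text
[[437.1, 300.0], [452.4, 201.8], [135.3, 202.3], [148.0, 300.9], [334.4, 307.1], [119.1, 286.3], [86.3, 282.5]] 3.0167
```

View pics/w1b.png

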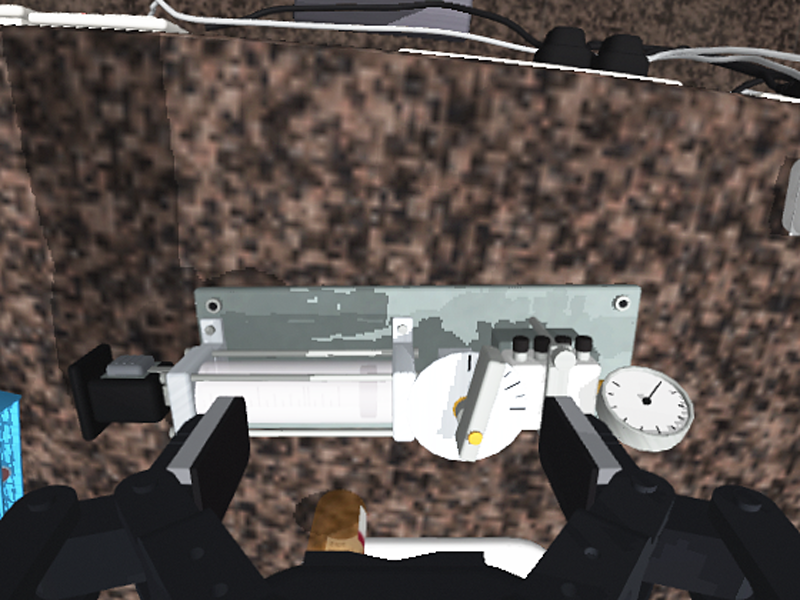

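The wrist view shows image up as pump -x and right as pump +y. The visible plate corners are at 800-px (197,288) and (641,287), the dial is centred near (470,405), and the lever is tilted a few degrees open. I'll overlay the model on a close crop to refine the pose and the lever angle.

```bash
cat > ov.py <<'E'
from h import *
def overlay(im,p,a,c,T,roi,f,name):
    x0,y0,x1,y1=roi; o=cv2.resize(im[y0:y1,x0:x1,::-1],None,fx=f,fy=f,interpolation=cv2.INTER_CUBIC)
    def pl(pts,col,closed=True):
        q=(proj([p2w(p,l) for l in pts],c,T)-[x0,y0]+.5)*f
        cv2.polylines(o,[q.round().astype(int)],closed,col,1,cv2.LINE_AA)
    t=np.linspace(0,2*np.pi,73)
    pl([(.036*np.cos(u),.122+.036*np.sin(u),.0785) for u in t],(0,0,255))
    pl([(.055,.252,.01),(-.055,.252,.01),(-.055,-.06,.01),(.055,-.06,.01)],(0,255,0))
    pl([(-.02,-.055,.078),(.02,-.055,.078)],(255,0,255),False)
    pl([(-.015,-.065,.072),(.015,-.065,.072),(.015,-.109,.072),(-.015,-.109,.072)],(255,255,0))
    d=np.array([-np.cos(a),np.sin(a),0]); n=np.array([d[1],-d[0],0])
    for z,col in((.109,(255,0,0)),(.085,(0,160,255))):
        s=np.array([0,.122,z]); pl([s+.044*d+.005*n,s+.044*d-.005*n,s-.016*d-.005*n,s-.016*d+.005*n],col)
    cv2.imwrite('pics/'+name,o)
E
python3 - <<'E'
from ov import *
d=np.load('w1.npz');c=bot.calibration("wrist");T=wristT(c,d['P'],d['q'])
im=cv2.imread('pics/w1.png')[:,:,::-1]
overlay(im,np.load('p0.npy'),.15,c,T,(270,225,450,345),4.4,'o1.png')
E
```

```text
(no output)
```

View pics/o1.png

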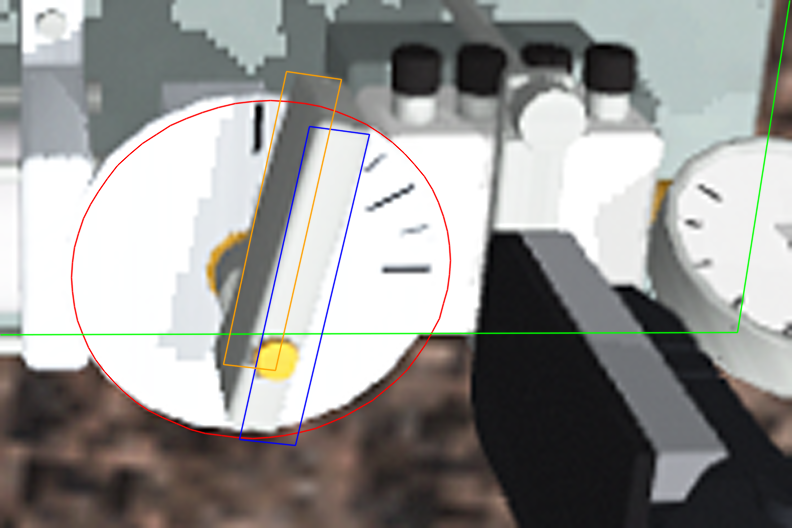

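```bash
python3 - <<'E'
from ov import *
d=np.load('w1.npz');c=bot.calibration("wrist");T=wristT(c,d['P'],d['q'])
p0=np.load('p0.npy')
f=lambda u,v:(u/4.4+270-.5,v/4.4+225-.5)
print('model centre',((proj([p2w(p0,[0,.122,.0785]),p2w(p0,[0,.122,.109])],c,T)-[270,225]+.5)*4.4).round(1).tolist())
L=[(0,.122,.0785),(-.055,.252,.01),(-.055,-.06,.01),(0,-.055,.078),(0,-.109,.072)]
px=[f(256,268),(448.7,200.9),(137.9,201.6),(120,282),(70,278)]
p,e=fit(L[:3],px[:3],c,T,p0); print(p,p0,e.round(1).tolist())
# blade far corners and near-end corners give the angle, spindle at fitted p
for pp in (p,):
  bl=[(314,124),(371,131),(290,420),(232,428)]
  g=lambda s:(proj([p2w(pp,[s[1],.122+s[2],.109]+np.array([[-np.cos(s[0]),np.sin(s[0]),0],[np.sin(s[0]),np.cos(s[0]),0]]).T@np.array([l,w])@np.eye(3)[:3] if False else np.array([s[1],.122+s[2],.109])+l*np.array([-np.cos(s[0]),np.sin(s[0]),0])+w*np.array([np.sin(s[0]),np.cos(s[0]),0])) for l,w in((.044,-.005),(.044,.005),(-.016,.005),(-.016,-.005))],c,T)-np.array([f(*b) for b in bl]))
  r=least_squares(lambda s:g(s).ravel(),[.15,0,0]); print(r.x,g(r.x).round(1).tolist())
for n in ("draw_grip","valve_grip"):
  pass
np.save('p1.npy',p)
im=cv2.imread('pics/w1.png')[:,:,::-1]
overlay(im,p,r.x[0],c,T,(40,195,300,325),3,'o2.png')
E
```

```text
model centre [[260.7, 275.9], [285.5, 363.4]]
[ 0.55325321 -0.01728695  0.09352589] [ 0.55399574 -0.01651618  0.09296227] [[0.3, 0.9], [3.2, -0.0], [-3.4, -0.0]]
[ 1.79876477e-01 -1.03682385e-03 -8.85077486e-05] [[-0.2, -1.9], [0.4, -1.3], [-0.4, 3.7], [0.1, 0.0]]
```

View pics/o2.png

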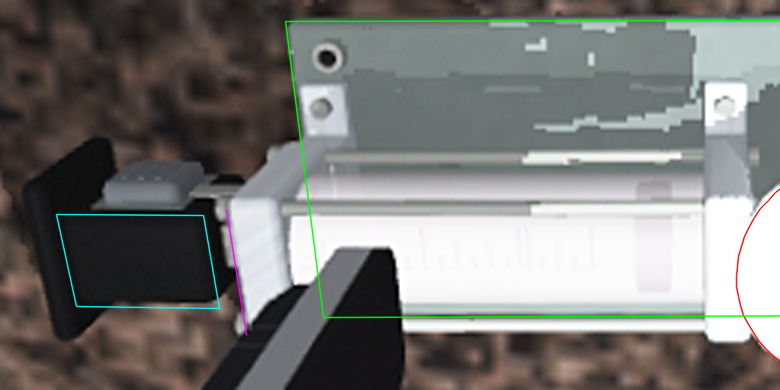

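Collar and grip match the model within about 1 mm, and the lever is at about 0.18 rad. Next I'll grip the lever and turn it.

```bash
python3 - <<'E'
from ov import *
p=np.load('p1.npy'); a=.18
V=lambda z:p2w(p,[0,.122,z])
Q=lambda a:down(p[2]+np.pi/2-a)
bot.set_gripper(.45)
bot.move_pose(V(.15),Q(a))
f0=np.array(bot.read_ft_force())
print('touch',bot.move_linear(V(.085),.1,until_force=8))
bot.set_gripper(0,40)
print('w',bot.read_gripper_width(),bot.read_finger_force(),np.round(bot.read_ft_force()-f0,1))
bot.move_linear(V(.085),.05,rotation=Q(1.047))
print(np.round(bot.read_ft_force()-f0,1),np.round(bot.read_moment(),2),bot.read_position()-V(.085))
bot.set_gripper(.45)
bot.move_linear(V(.15),.15)
# look
bot.move_linear(p2w(p,[-.05,.105,.17]),.2,rotation=down(p[2]+np.pi/2))
q=bot.read_tool_rot();P=bot.read_position();im=snap("wrist","w2.png");np.savez('w2.npz',P=P,q=q)
c=bot.calibration("wrist");T=wristT(c,P,q)
u=proj([V(.09)],c,T)[0].astype(int);x0,y0=u-[80,65];print(u,bot.read_clock())
x0=max(x0,0)
overlay(im,p,1.047,c,T,(x0,y0,x0+170,y0+125),4.6,'o3.png')
E
```

```text
touch False
w 0.113070126316544 41.03273928165436 [-0.3  2.5  4.4]
[-1.7  2.5  5.4] [ 0.48  0.28 -0.04] [0.00048842 0.00053657 0.00084771]
[301 292] 8.4083
```

View pics/o3.png

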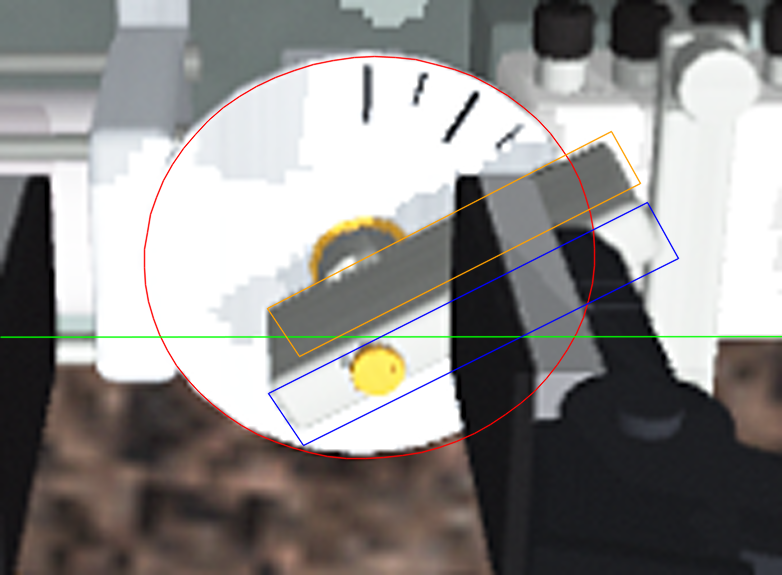

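The lever is near 60°, with its slope within about 1.5° of the model. I'll measure it unobstructed on the way to the grip.

```bash
python3 - <<'E'
from ov import *
p=np.load('p1.npy')
bot.move_linear(p2w(p,[0,.01,.19]),.25,rotation=down(p[2]))
q=bot.read_tool_rot();P=bot.read_position();im=snap("wrist","w3.png");np.savez('w3.npz',P=P,q=q)
c=bot.calibration("wrist");T=wristT(c,P,q)
u=proj([p2w(p,[0,.122,.109]),p2w(p,[0,-.055,.078]),p2w(p,[0,-.087,.072])],c,T);print(u,bot.read_clock())
x0,y0=np.maximum(u[0].astype(int)-[90,65],0)
overlay(im,p,1.047,c,T,(x0,y0,x0+175,y0+130),4.5,'o4.png');print(x0,y0)
E
```

```text
[[276.16209599  38.33062098]
 [276.16900323 286.27653125]
 [276.16719994 316.21581931]] 10.175
186 0
```

View pics/o4.png

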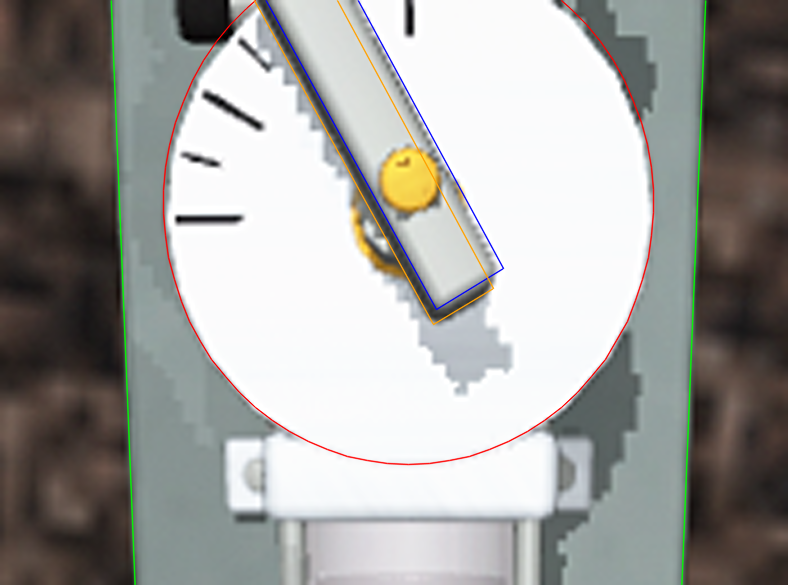

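The model overlay matches, and the lever points at 60°. Next I'll grasp the draw grip and pull.

```bash
python3 - <<'E'
from ov import *
p=np.load('p1.npy')
G=lambda y,z:p2w(p,[-.001,y,z])
bot.set_gripper(.75)
bot.move_linear(G(-.087,.12),.2)
print('touch',bot.move_linear(G(-.087,.034),.1,until_force=8))
f0=np.array(bot.read_ft_force())
bot.set_gripper(0,50)
P0=np.array(bot.read_position())
print('w mm',bot.read_gripper_width()*85,bot.read_finger_force(),np.round(bot.read_ft_force()-f0,1),P0-G(-.087,.034))
d=p2w(p,[0,-1,0])-p2w(p,[0,0,0])
print('stop',bot.move_linear(P0+.02*d,.04,until_force=20),np.round(bot.read_ft_force()-f0,1),(bot.read_position()-P0)@d, bot.read_gripper_width()*85)
print('stop',bot.move_linear(P0+.08*d,.06,until_force=20),np.round(bot.read_ft_force()-f0,1))
bot.wait(.3)
P=bot.read_position();q=bot.read_tool_rot();print((P-P0)@d,P-P0-.08*d,bot.read_clock())
im=snap("wrist","w4.png");np.savez('w4.npz',P=P,q=q,P0=P0)
c=bot.calibration("wrist");T=wristT(c,P,q)
print(proj([p2w(p,[0,-.055,.078]),p2w(p,[0,-.055,.062])],c,T))
x0,y0=np.maximum(proj([p2w(p,[0,-.055,.07])],c,T)[0].astype(int)-[80,60],0)
cv2.imwrite('pics/o5.png',cv2.resize(im[y0:y0+120,x0:x0+160,::-1],None,fx=5,fy=5,interpolation=cv2.INTER_CUBIC))
E
```

```text
touch False
w mm 30.851012552953968 54.50673043727875 [3.3 0.9 4. ] [ 1.64640747e-03 -9.11870205e-05  1.09365773e-03]
stop False [1.8 3.3 1.5] 0.01984350815193709 31.211368132594796
stop False [2.3 7.2 2.4]
0.0786517019094907 [ 1.66660412e-04  1.36984917e-03 -4.43325599e-06] 14.8
[[272.19463517 -45.21818915]
 [272.7331322  -23.27019841]]
```

View pics/o5.png

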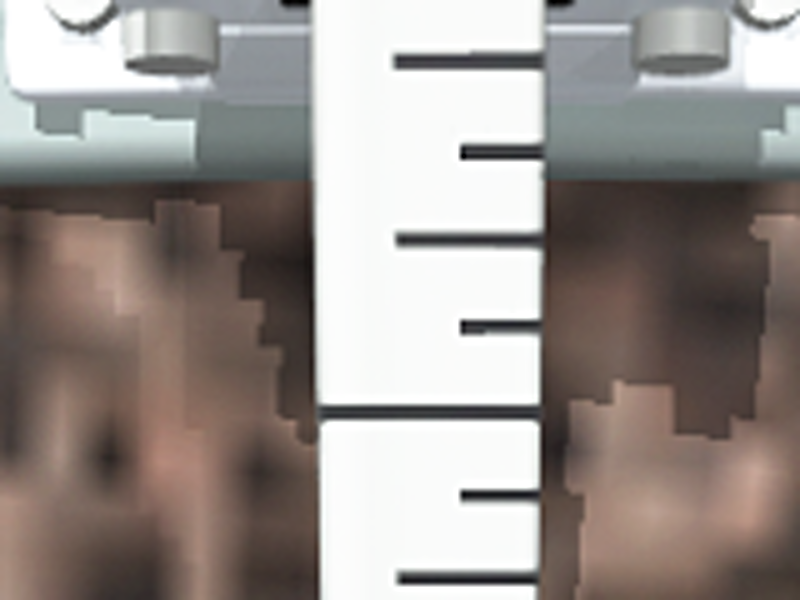

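The scale shows marks 50 to 70 at crop rows 412 to 61, and 80 is just out of frame. The TCP is 1.35 mm short because the arm yields under load, so I'll add that and cross-check with the marks.

```bash
python3 - <<'E'
from ov import *
p=np.load('p1.npy');P0=np.load('w4.npz')['P0']
d=p2w(p,[0,-1,0])-p2w(p,[0,0,0])
bot.move_linear(P0+.0814*d,.03); bot.wait(.4)
P=bot.read_position();q=bot.read_tool_rot();print('drawn',(P-P0)@d,'w',bot.read_gripper_width()*85,bot.read_finger_force())
im=snap("wrist","w5.png");c=bot.calibration("wrist");T=wristT(c,P,q)
g=im.mean(2)
tx=proj([p2w(p,[.004,-.08,.062]),p2w(p,[-.004,-.08,.062])],c,T)[:,0]; print('cols',tx)
for x in tx:
    col=g[:150,int(x)-3:int(x)+4].mean(1); m=[r for r in range(1,149) if col[r]<150 and col[r]<=col[r-1] and col[r]<col[r+1]]
    print([ (r,int(col[r])) for r in m])
ys=np.arange(-.12,-.05,.001)
row=proj([p2w(p,[0,y,.062]) for y in ys],c,T)[:,1]
for r in range(0,150,1):pass
np.savez('w5.npz',ys=ys,row=row)
print('y at rows',[(r,round(float(np.interp(r,row[::-1] if row[0]>row[-1] else row,ys[::-1] if row[0]>row[-1] else ys))*1000,2)) for r in range(5,110,10)])
cap=[(0,-.055,.03),(0,-.06,.01)];print('cap/plate rows',proj([p2w(p,l) for l in cap],c,T)[:,1],bot.read_clock())
x0=192;cv2.imwrite('pics/o6.png',cv2.resize(im[:120,x0:x0+160,::-1],None,fx=5,fy=5,interpolation=cv2.INTER_CUBIC))
tp=snap("top","t2.png");u=proj([p2w(p,[0,-.055,.07])],bot.calibration("top"),bot.calibration("top")["extrinsics"])[0].astype(int)
E
```

```text
drawn 0.07987318375882124 w 31.148666872256847 53.74400317668915
cols [286.07966885 259.69418455]
[(11, 68), (29, 99), (31, 84), (47, 64), (64, 84), (82, 63), (98, 81), (116, 49), (132, 75), (146, 44)]
[(82, 65)]
y at rows [(5, -63.82), (15, -66.55), (25, -69.3), (35, -72.08), (45, -74.88), (55, -77.72), (65, -80.58), (75, -83.47), (85, -86.4), (95, -89.36), (105, -92.36)]
cap/plate rows [ 2.31831043 27.58129664] 15.55
```

View pics/o6.png

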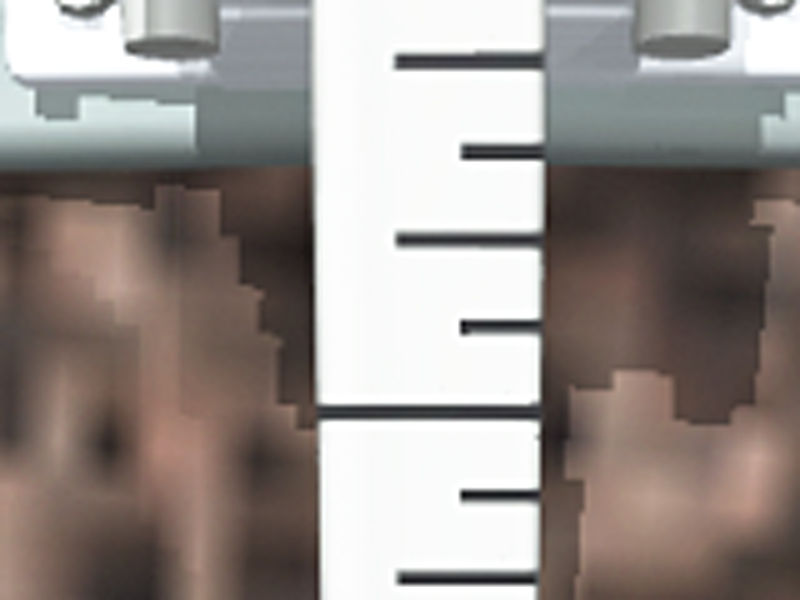

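The TCP reports 79.9 mm drawn. The marks give about 80.5 mm (70 at y≈-65.5, 50 at y≈-85.5), which is within calibration error, and they have not shifted relative to the hand, so nothing slipped. Handing in while holding.

```bash
python3 - <<'E'
from h import *
P0=np.load('w4.npz')['P0'];bot.wait(.3)
print(np.linalg.norm(bot.read_position()-P0),np.abs(bot.read_joint_vel()).max()); print(bot.close_job())
E
```

```text
0.07982938868800454 0.0021719869834542745
the job is handed in; nothing more can be done
None
```

The job is handed in: the stopcock is at about 60° by camera overlay, and the draw arm is held still at about 80 mm (79.8 mm by the arm's position, about 80.5 mm by the scale marks). The double line was just outside the wrist view, so I didn't see it at the collar, and I didn't re-photograph the valve, timer, bottle or vial after the pull.

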